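Pack the glazed relief tile and snap the case shut

ROBOT

A 6-joint arm with a two-finger parallel gripper is mounted at the origin on the work surface. World frame = base frame: x ahead of the robot, y to its left, z up, the work surface at z = 0. Lengths are in mm, angles in rad, forces in N, time in s.
With the tool pointing down it reaches from about 250 to 800 mm from the base axis. Payload 8.5 kg.
Tool frame: the origin (TCP) lies midway between the tips of the shut fingers; the grasp point (between the pads) lies 19 mm behind it (r.grip_depth is the distance from the TCP to the grasp point, in mm); z points along the fingers, y is the line along which they close (so a half turn about z gives the same grasp; the last joint's range is limited). The gripper opens to 85 mm and grips with 20 to 120 N. Pads are 22 mm wide; open, the fingers measure 114 mm over their backs; the gripper's body (76 mm by 85 mm) begins 54 mm behind the grasp point. The pads swing forward as they close: fully open they stand 13 mm farther back than shut.
Start: joints at [-1.312, 0.238, -0.013, 1.319, 0, 1.571], TCP at [134.345, -507.474, 231.276] pointing down, gripper open.
Joint ranges: [-2.66, 2.66], [-1.03, 1.9], [-1.14, 1.46], [-1.82, 2.27], [-1.45, 1.34], [-3.14, 3.14]. Speed limits (rad/s): [2.22, 2.22, 2.79, 3.14, 3.14, 3.14].

INTERFACE

Orientations are given as [roll, pitch, yaw] about the fixed x, y, z axes, in that order (R = Rz(yaw) Ry(pitch) Rx(roll)).
In Python, from bench import observe, snapshot, job, r gives the robot as it stands.
- The arm moves only by the shell command python3 -m jog 'ROWS'. ROWS is a JSON object of lists of equal length, an entry for each row: "hand": the finger opening in cm, from 0 to 8.54; "travel": the shift along the tool's x, y, z in cm, a list of three; "delta_rot": the turn, a rotation vector about the tool's x, y, z in rad, a list of three. In form: {"hand": [hand, ...], "travel": [[tx, ty, tz], ...], "delta_rot": [[wx, wy, wz], ...]}. A call has 1 to 8 rows; each row is the pose to reach, as a shift and turn from the pose commanded when the call began, along the tool's axes at that moment; what a row does not reach only later rows make up. A row lasts 1/8 s, in which the tool goes at most 62.5 mm and 10.7 degrees, less where a joint would pass 70% of its speed; a pose out of reach is approached as far as the arm can. A call with a gripper value outside its range is refused whole. The fingers move at their own pace and stop on an object; the grip force is fixed at half the most. Time passes only in rows, so rows that repeat a pose let the fingers close. It gives the time, the measured TCP pose, the force, the opening and the grip force at its end, in the units of the state.
- observe(): the state, without advancing time (a new reading comes with each control period).
- snapshot(name): name is "scene" or "top"; returns a dict with "img" (400x640x3 uint8, red, green, blue), "vfov" (degrees; the focal length in pixels is half the picture's height over the tangent of half this angle, whatever the lens; pixels are square), "cx", "cy" (the principal point, pixels), "R" (3x3) and "t" (3): a world point X has camera coordinates R X + t. Camera axes: x right, y down, z forward; pixel columns grow to the right and rows downward; lengths in mm; the calibration is good to about 2 mm. A picture is of the moment at which its call begins. There is no depth.
- job.finish_job(): hands the job in; it is judged then, once.
The state is a dict: "time": time; "joint_pos": joint angles; "joint_vel": joint speeds; "joint_torque": joint torques, N m; "tcp_pos": TCP position; "tool_rot": TCP orientation; "force": force on the tool from outside, world axes, zero at the start; "moment": the same for the moment, N m; "finger_gap": opening from 0.0 (shut) to 1.0 (fully open); "finger_force": force on a finger pad.
Only numpy, scipy, OpenCV 4.12 (cv2) and the standard library are available. Lean on these libraries where they do the work, as an engineer would, in place of code of your own. Each camera call takes 0.05 s, during which the arm holds its last target. There are 200 camera calls.

TASK

Draw the green glazed tile out from under the drying rack's low board by its front end and let it stand on the open table; then take it across its middle, lay it relief up on the red felt pad in the free bay of the carry case, and press the clear lid shut until its front catch snaps. Do not let the tile fall, and leave the packed tile and everything else on the table where it is.

Things in the scene. Friction and masses are not known exactly. Their poses are not given: they have to be found in the camera images.
- green_tile: Dark green glazed relief tile, 150 (x) x 62 (y) x 24 (z) mm, 0.3 to 0.5 kg. Origin: centre of its underside; x along its length, z up out of the relief face. It starts flat on the table under the rack's low board with one end sticking out 50 to 65 mm in front of the board's edge, square to that edge within 0.05 rad.
- cream_tile: Cream relief tile of the same size and axes, lying beside the green one in the rack (either may be the left or the right one), 34 mm from it. A bystander.
- rack: Fixed plywood rack, 140 (x) x 220 (y) mm, to the robot's left. Origin: centre of its foot, on the table; its -x side is the open front, turned to the table's middle. Low board 40 to 50 mm above the table over the whole depth, front edge at x = -70 mm; side panels at y = +-98 to 110 mm; mould on the low board behind x = +17 mm (top 78 mm); upper board with moulds behind x = +10 mm, up to 220 mm.
- case: Fixed blue case, 174 (x) x 216 (y) mm, walls 45 mm high, floor 5 mm thick. Origin: centre of its underside; -x is its front (to the robot), lid hinged on top of the +x wall. Two bays centred at y = +-46 mm, 162 (x) x 70 (y) mm, between foam blocks 36 mm high; finger notches only at the middle, x = -29 to 29 mm: 30 mm free between the tiles' sides, 26 mm out to the side walls.
- pad: Red felt pad, 150 x 62 x 3 mm, fixed on the floor of the free bay: it shows which bay is free. Origin: centre of its underside (5 mm above the table); x along its length.
- packed_tile: Cream relief tile, same size and axes as the green one, lying on the floor of the other bay: it must stay there.
- lid (a joint): Angle of the clear lid with blue frame (rad): 0 shut, 1.57 upright, stop at 1.85. Stiff hinge, stays where left (2 to 4 N at its front edge moves it). 6 mm thick, 174 mm from hinge to front edge, 216 mm wide; orange tab, 60 mm wide, 13 mm beyond the front edge. Below about 0.08 rad it runs over a spring catch: a firm push of 10 to 15 N near the front edge passes it, then it snaps down.
- lid_hinge (a point): Point on the lid's hinge axis, at the middle of the lid's width (45 mm above the table). The axis runs along the case's y.
- lid_front (a point): Point on the lid's outer (upper) face, in the middle of its width, 165 mm from the hinge: a good place to push. At the front edge the orange tab hangs 25 mm beyond the lid's inner face, so on the upright lid it juts out over the bays' rear end: bring the tile in under it or in front of it.
- brush_pot: Blue pot (68 mm diameter, 90 mm high) with brushes sticking up to 175 mm, standing between rack and case. Origin: centre of its underside. A bystander.
- glaze_bottle: Amber bottle, 56 mm diameter, 140 mm high. Origin: centre of its underside. A bystander.
- spatula: Spatula lying on the table, 200 mm long. A bystander.
- clay_relief: Brown clay relief block, 120 x 85 x 28 mm. Origin: centre of its underside. A bystander.

How it is judged (in metres and radians):
On the way, in this order (a step that is already met when the one before it is completed fails the run):
1. the green tile has been drawn out and stands flat on the table, let go by the fingers, with its centre at least 25 mm in front of the low board's front edge (x of green_tile in the frame of rack below -0.095 m and height (world z) of green_tile below 0.004 m and angle between green_tile's own z axis and vertical below 0.08 rad and contact force between the fingers and green_tile below 0.1 N and linear speed of green_tile below 0.02 m/s), for 0.2 s.
2. the green tile lies flat on the red pad in the free bay (centre within 8 mm of the pad's, along the bay, relief up), let go by the fingers, the lid still upright (above 1.3 rad) (horizontal distance between green_tile and pad below 0.008 m and z of green_tile in the frame of pad below 0.006 m and angle between the x axis of green_tile and the x axis of case, either way round below 0.12 rad and angle between green_tile's own z axis and vertical below 0.08 rad and contact force between the fingers and green_tile below 0.1 N and linear speed of green_tile below 0.02 m/s and value of joint lid above 1.3 rad), for 0.3 s.
At the end, for the whole second after the job is handed in: the lid is fully shut past its catch (below 0.025 rad, about 4 mm at the front edge) and stays so; under it the green tile lies at rest, flat on the red pad, relief up, along the bay (centre within 8 mm, 0.12 rad); the packed cream tile is within 12 mm of where it was (value of joint lid below 0.025 rad and horizontal distance between green_tile and pad below 0.008 m and z of green_tile in the frame of pad below 0.006 m and angle between the x axis of green_tile and the x axis of case, either way round below 0.12 rad and angle between green_tile's own z axis and vertical below 0.08 rad and contact force between the fingers and green_tile below 0.1 N and linear speed of green_tile below 0.02 m/s and distance of packed_tile from where it was at the start of the episode below 0.012 m); the robot touches nothing.
It fails at once if the green tile falls: it moves faster than 0.35 m/s while the fingers do not hold it (a drop of more than about 6 mm) (contact force between the fingers and green_tile below 0.1 N and linear speed of green_tile above 0.35 m/s).
It fails at once if the packed tile in the case is shifted by more than 12 mm (distance of packed_tile from where it was at the start of the episode above 0.012 m).
It fails at once if the cream tile in the rack, the brush pot, bottle, spatula or clay relief is shifted by more than 25 mm (distance of any of cream_tile, brush_pot, glaze_bottle, spatula, clay_relief from where it was at the start of the episode above 0.025 m).
It also fails if it takes over 72 s, if anything falls off the work surface, if the arm or the gripper's body presses on something with over 40 N, if the wrist force passes 120 N, or if a joint passes its speed limit or range.

## Working session

There is one attempt and no reset: what is moved stays moved. The work goes in short steps, Python scripts to look and compute and a shell command to move; the robot and the scene stay as the last step left them, time stands still between calls to the robot, and variables do not carry over. Pictures are saved under pics/ and viewed, at most 10 in all, crops included, and the job is handed in when it is done.

```bash
ls; mkdir -p pics; python3 - <<'E'
from bench import observe,snapshot,r
import cv2,numpy as np
for n in("scene","top"):
    s=snapshot(n); cv2.imwrite(f"pics/{n}0.png",s["img"][:,:,::-1]); print(n,s["vfov"],s["cx"],s["cy"],np.round(s["R"],3).tolist(),np.round(s["t"],1))
print(observe())
E
```

```text
pics
scene 44.57570054988524 323.54575023578514 204.33679285321813 [[0.814, 0.582, 0.002], [0.411, -0.572, -0.709], [-0.411, 0.578, -0.705]] [-431.7 -206.2 1631.1]
top 44.43507237303441 332.23314106705135 192.89997650809073 [[0.023, -1.0, 0.007], [-0.985, -0.023, -0.17], [0.17, -0.003, -0.985]] [ -30.4  549.7 1431.1]
{'time': 0.1, 'joint_pos': array([-1.31198771e+00,  2.38746894e-01, -1.41438745e-02,  1.31918033e+00,
       -1.14511725e-05,  1.57078422e+00]), 'joint_vel': array([-0.0001884 , -0.00103008,  0.00088591,  0.00019255, -0.0005946 ,
        0.00030878]), 'joint_torque': array([-8.35409664e-04, -5.39719319e+01,  3.47000706e+01,  1.34135221e-02,
       -8.20586342e-05, -1.43304572e-05]), 'tcp_pos': array([ 134.26953637, -507.17686297,  230.73835608]), 'tool_rot': array([-3.14031788e+00,  1.14357337e-05,  2.58820731e-01]), 'force': array([-0.58381342,  0.06034502,  0.27932185]), 'moment': array([-0.08329506, -0.00082656, -0.03514834]), 'finger_force': 0.0, 'finger_gap': 1.0014093596429152}
```

View pics/scene0.png

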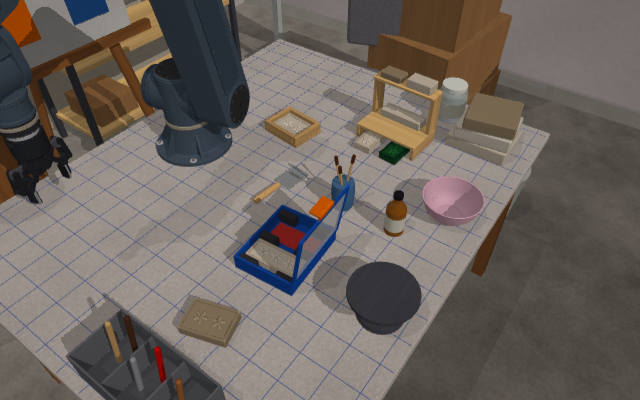

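View pics/top0.png

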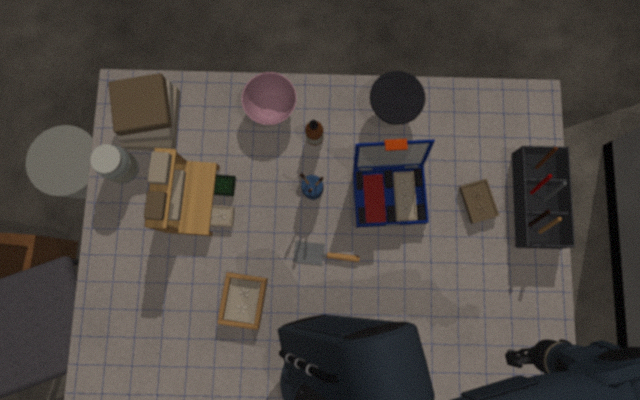

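The scene shot shows the green tile at about (395,152) and the case with its red pad at about (287,235). In the top shot the tile is at (225,185), the pad at (374,198), the orange tab at (396,144), the pot at (312,186) and the bottle at (314,130). The rack's front faces -y.

```bash
cat > h.py <<'E'
import cv2,numpy as np
from bench import observe,snapshot,r
def ray(s,uv):
    f=200/np.tan(np.radians(s["vfov"]/2)); R=np.array(s["R"]);t=np.array(s["t"])
    d=np.array([(uv[0]-s["cx"])/f,(uv[1]-s["cy"])/f,1.]); return -R.T@t,R.T@d
def plane(s,uv,z):
    c,d=ray(s,uv); return (c+d*(z-c[2])/d[2])[:2]
def proj(s,X):
    f=200/np.tan(np.radians(s["vfov"]/2)); p=np.array(s["R"])@np.array(X,float)+np.array(s["t"]); return f*p[0]/p[2]+s["cx"],f*p[1]/p[2]+s["cy"]
def tri(s1,p1,s2,p2):
    A=[];b=[]
    for s,p in((s1,p1),(s2,p2)):
        c,d=ray(s,p);d/=np.linalg.norm(d);P=np.eye(3)-np.outer(d,d);A.append(P);b.append(P@c)
    return np.linalg.lstsq(np.vstack(A),np.hstack(b),rcond=None)[0]
def blobs(s,lo,hi,amin=20):
    h=cv2.cvtColor(s["img"],cv2.COLOR_RGB2HSV); m=cv2.inRange(h,lo,hi)
    c,_=cv2.findContours(m,cv2.RETR_EXTERNAL,cv2.CHAIN_APPROX_NONE)
    return m,[k for k in sorted(c,key=cv2.contourArea,reverse=True) if cv2.contourArea(k)>=amin]
COL=dict(green=((45,100,15),(88,255,150)),red=((0,170,60),(4,255,255)),orange=((6,200,150),(16,255,255)),blue=((108,180,40),(125,255,255)))
E
python3 - <<'E'
from h import *
T=snapshot("top");S=snapshot("scene")
for n,s in(("top",T),("scene",S)):
    for k,(a,b) in COL.items():
        for c in blobs(s,a,b)[1][:3]:
            rc=cv2.minAreaRect(c); print(n,k,cv2.contourArea(c),np.round(rc[0],1),np.round(rc[1],1),round(rc[2],1),np.round(cv2.boxPoints(rc),1).tolist())
def crop(s,x,y,w,h,k): return cv2.resize(s["img"][y:y+h,x:x+w],None,fx=k,fy=k,interpolation=cv2.INTER_CUBIC)
A=crop(T,140,140,100,100,4)[:300];B=crop(T,340,130,100,100,4)
P=np.zeros((600,800,3),np.uint8)
P[:300,:400]=crop(T,145,145,100,75,4);P[:300,400:]=crop(T,345,135,100,75,4)
P[300:,:400]=crop(S,345,110,100,75,4);P[300:,400:]=crop(S,230,190,133,100,3)[:300,:399][:, :400] if 0 else cv2.resize(S["img"][185:295,230:363],(400,300),interpolation=cv2.INTER_CUBIC)
P=np.clip(P.astype(float)*1.3,0,255).astype(np.uint8)
cv2.imwrite("pics/crops.png",P[:,:,::-1])
E
```

```text
top green 178.0 [223.5 184.5] [17. 17.] 0.0 [[215.0, 193.0], [215.0, 176.0], [232.0, 176.0], [232.0, 193.0]]
top red 687.0 [374.  198.3] [45.2 18.2] 86.5 [[363.5, 176.3000030517578], [381.70001220703125, 175.1999969482422], [384.3999938964844, 220.3000030517578], [366.29998779296875, 221.39999389648438]]
top red 24.0 [543.5 181.5] [ 2.8 21.2] 45.0 [[535.0, 188.0], [550.0, 173.0], [552.0, 175.0], [537.0, 190.0]]
top blue 81.0 [389.  196.6] [16.9  7.5] 84.3 [[384.5, 188.60000610351562], [391.8999938964844, 187.8000030517578], [393.6000061035156, 204.60000610351562], [386.1000061035156, 205.39999389648438]]
top blue 80.0 [420.4 192.8] [21.1  7.8] 85.6 [[415.70001220703125, 182.60000610351562], [423.5, 182.0], [425.1000061035156, 203.0], [417.29998779296875, 203.60000610351562]]
top blue 68.5 [358.8 198.2] [16.9  7.4] 84.3 [[354.29998779296875, 190.1999969482422], [361.6000061035156, 189.39999389648438], [363.29998779296875, 206.3000030517578], [356.0, 207.0]]
scene green 366.0 [393.3 151.7] [19.  26.8] 47.5 [[376.8999938964844, 153.6999969482422], [396.70001220703125, 135.60000610351562
[... 648 characters left out ...]
cene orange 250.5 [321.6 206.6] [13.6 23.2] 39.8 [[309.0, 211.1999969482422], [323.8999938964844, 193.39999389648438], [334.29998779296875, 202.10000610351562], [319.3999938964844, 219.89999389648438]]
scene blue 4232.0 [284.1 247.4] [69.8 88.1] 37.6 [[229.60000610351562, 261.1000061035156], [283.29998779296875, 191.1999969482422], [338.6000061035156, 233.8000030517578], [284.8999938964844, 303.6000061035156]]
scene blue 406.0 [87.   9.5] [19. 40.] 90.0 [[67.0, 0.0], [107.0, 0.0], [107.0, 19.0], [67.0, 19.0]]
scene blue 79.0 [338.3 205.1] [10.9 44.6] 16.7 [[326.6000061035156, 224.89999389648438], [339.5, 182.10000610351562], [349.8999938964844, 185.3000030517578], [337.1000061035156, 228.0]]
```

View pics/crops.png

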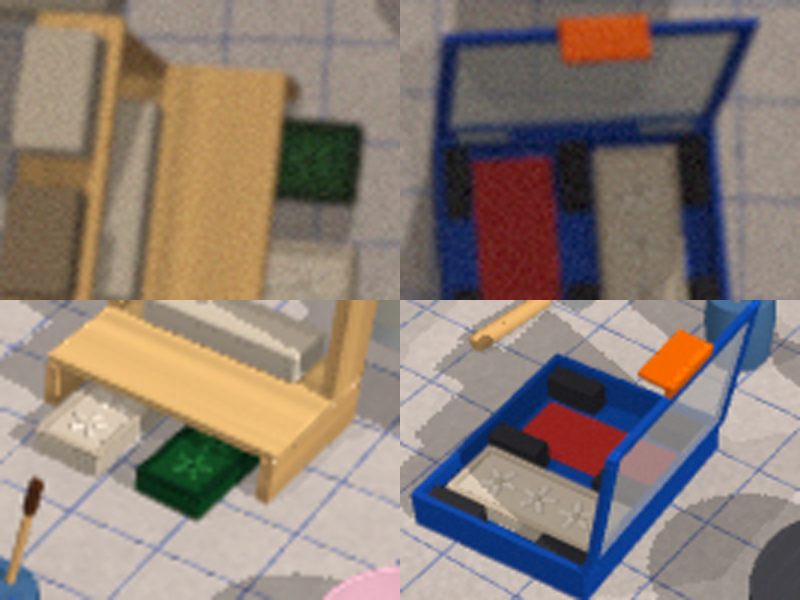

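```bash
cat >> h.py <<'E'
def mask(s,k):
    q=dict(s); q["img"]=cv2.bilateralFilter(s["img"],7,60,3); return blobs(q,*COL[k])
def quad(c):
    h=cv2.convexHull(c); 
    for e in np.arange(1,8,.2):
        a=cv2.approxPolyDP(h,e,True)
        if len(a)<=4: return a.reshape(-1,2)
E
python3 - <<'E'
from h import *
T=snapshot("top");S=snapshot("scene")
for n,s in(("T",T),("S",S)): print(n,"cam",np.round(ray(s,(0,0))[0]))
c=mask(T,"green")[1][0];rc=cv2.minAreaRect(c);print("green",cv2.contourArea(c),rc,quad(c).tolist())
for z in(0,24):print(z,[np.round(plane(T,p,z)).tolist() for p in quad(c)])
c=mask(S,"green")[1][0];h=cv2.approxPolyDP(cv2.convexHull(c),1.,True).reshape(-1,2);print("S hull",h.tolist())
for z in(0,24):print(z,[np.round(plane(S,p,z)).tolist() for p in h])
for n,s in(("T",T),("S",S)):
    c=mask(s,"red")[1][0];rc=cv2.minAreaRect(c);print(n,"red",rc,[np.round(plane(s,p,8)).tolist() for p in cv2.boxPoints(rc)],np.round(plane(s,rc[0],8),1))
    
    m=cv2.inRange(cv2.cvtColor(cv2.GaussianBlur(s["img"],(3,3),0),cv2.COLOR_RGB2HSV),(5,190,120),(14,255,255))
    cs=[k for k in cv2.findContours(m,0,1)[0] if cv2.contourArea(k)>60]
    for k in cs: print(n,"orange",cv2.minAreaRect(k))
# clicked points: top crop (4x from 145,145) rack board front edge; (4x from 345,135) case
def t1(x,y):return(145+(x+.5)/4-.5,145+(y+.5)/4-.5)
def t2(x,y):return(345+(x+.5)/4-.5,135+(y+.5)/4-.5)
for p in[(287,72),(268,280)]:print("board edge z50",np.round(plane(T,t1(*p),50),1))
print("lid top corners/case back",[np.round(plane(T,t2(*p),45),1).tolist() for p in[(440,140),(715,122)]] if 0 else [np.round(plane(T,t2(x-400,y),45),1).tolist() for x,y in[(437,142),(712,125)]])
def s1(x,y):return(345+(x+.5)/4-.5,110+(y-300+.5)/4-.5)
def s2(x,y):return(230+(x-400+.5)*.3325-.5,185+(y-300+.5)*.36667-.5)
print("S board front edge",[np.round(plane(S,s1(*p),50),1).tolist() for p in[(48,357),(270,458)]])
print("S tile top corners z24 (frontleft,front right)",[np.round(plane(S,s1(*p),24),1).tolist() for p in[(137,468),(195,500)]], "z0",[np.round(plane(S,s1(*p),0),1).tolist() for p in[(138,488),(194,517)]])
print("S case front L,R corner z45",[np.round(plane(S,s2(*p),45),1).tolist() for p in[(558,355),(415,492)]],"rear bottom corner",np.round(plane(S,s2(585,598),0)),"lid top R",s2(608,460))
E
```

```text
T cam [ 299.  -13. 1504.]
S cam [1107. -810. 1004.]
green 177.0 ((222.77871704101562, 184.93443298339844), (15.481611251831055, 13.30875301361084), 5.194429397583008) [[216, 179], [231, 179], [229, 191], [216, 191]]
0 [[594.0, 347.0], [595.0, 300.0], [557.0, 304.0], [556.0, 344.0]]
24 [[589.0, 341.0], [590.0, 295.0], [553.0, 299.0], [552.0, 338.0]]
S hull [[390, 142], [396, 143], [409, 149], [395, 163], [391, 163], [379, 156], [379, 152]]
0 [[529.0, 385.0], [548.0, 392.0], [599.0, 389.0], [597.0, 299.0], [587.0, 292.0], [537.0, 300.0], [527.0, 318.0]]
24 [[543.0, 356.0], [562.0, 363.0], [611.0, 360.0], [609.0, 273.0], [599.0, 266.0], [551.0, 273.0], [541.0, 291.0]]
T red ((373.4824523925781, 198.13392639160156), (42.89218521118164, 16.23105812072754), 84.95755004882812) [[608.0, -114.0], [614.0, -165.0], [480.0, -177.0], [474.0, -127.0]] [ 543.6 -145.8]
T orange ((395.6275939941406, 144.16897583007812), (9.454245567321777, 20.846317291259766), 86.633544921875)
S red ((286.29998779296875, 234.89999389648438), (29.06888771057129, 17.441329956054688), 26.56505012512207) [[477.0, -179.0], [457.0, -121.0], [546.0, -117.0], [563.0, -174.0]] [ 511.7 -148.1]
S orange ((321.5409851074219, 206.9508056640625), (13.827984809875488, 22.790565490722656), 39.80556869506836)
S orange ((19.786205291748047, 20.865520477294922), (28.899829864501953, 35.46042251586914), 41.6335334777832)
board edge z50 [634.8 336.6]
board edge z50 [475.5 340.8]
lid top corners/case back [[622.7, -82.0], [641.0, -292.0]]
S board front edge [[418.4, 346.1], [632.6, 334.4]]
S tile top corners z24 (frontleft,front right) [[539.4, 292.1], [597.0, 284.3]] z0 [[539.4, 297.3], [594.5, 292.1]]
S case front L,R corner z45 [[454.6, -91.9], [470.4, -301.8]] rear bottom corner [ 638. -288.] lid top R (298.82625, 243.350535)
```

The crops show the tile under the board, sticking out about 50 mm, with the cream tile on its -x side. The pad lies in the +y bay of the case and the lid stands about upright. Next I refine the tile pose and check the lid angle and the pot.

```bash
python3 - <<'E'
from h import *
T=snapshot("top");S=snapshot("scene")
def t1(x,y):return(145+(x+.5)/4-.5,145+(y+.5)/4-.5)
print("T tile: +x side z24",[np.round(plane(T,t1(*p),24),1).tolist() for p in[(287,120),(360,124)]],"-x side z0",[np.round(plane(T,t1(*p),0),1).tolist() for p in[(280,198),(357,204)]],"front z0",[np.round(plane(T,t1(*p),0),1).tolist() for p in[(362,126),(357,202)]])
print("tab",np.round(tri(T,(395.6,144.2),S,(321.5,207)),1))
print("pot z0~",np.round(plane(T,(312,188),60)),"bottle",np.round(plane(T,(314,132),100)), "depth",r.grip_depth)
E
```

```text
T tile: +x side z24 [[602.9, 340.5], [601.1, 284.2]] -x side z0 [[545.9, 347.8], [542.6, 287.7]] front z0 [[604.5, 287.3], [544.1, 287.8]]
tab [ 655.8 -184.3  229.7]
pot z0~ [562.  43.] bottle [724.  41.] depth 18.700000000000003
```

```bash
cat >> h.py <<'E'
from scipy.spatial.transform import Rotation as Ro
def go(x,y,z,yaw):
    o=observe();R0=Ro.from_euler("xyz",o["tool_rot"]);R1=Ro.from_euler("xyz",[np.pi,0,yaw])
    print("t",round(o["time"],2),"tcp",np.round(o["tcp_pos"],1),"rpy",np.round(o["tool_rot"],3),"F",np.round(o["force"],1),"travel cm",np.round(R0.inv().apply(np.array([x,y,z])-o["tcp_pos"])/10,2).tolist(),"rot",np.round((R0.inv()*R1).as_rotvec(),3).tolist())
E
python3 -m jog '{"hand":[8.5,8.5,8.5,8.5,8.5,8.5,8.5,8.5],"travel":[[63,-67.8,0],[63,-67.8,0],[63,-67.8,0],[63,-67.8,0],[63,-67.8,0],[63,-67.8,0],[63,-67.8,0],[63,-67.8,0]],"delta_rot":[[0,0,-1.271],[0,0,-1.271],[0,0,-1.271],[0,0,-1.271],[0,0,-1.271],[0,0,-1.271],[0,0,-1.271],[0,0,-1.271]]}'
python3 -c "
from h import *
go(570,309,231,1.53);go(570,309,100,1.53)"
```

```text
time: 1.4
tcp_pos: [370.4, -64.4, 231.7]
tool_rot: [3.14, 0.0, 1.532]
force: [1.7, -0.9, 0.5]
finger_gap: 0.995
finger_force: 0.0
t 1.4 tcp [370.4 -64.4 231.7] rpy [3.14  0.    1.532] F [ 1.7 -0.9  0.5] travel cm [38.09, 18.49, 0.09] rot [0.001, 0.0, 0.002]
t 1.4 tcp [370.4 -64.4 231.7] rpy [3.14  0.    1.532] F [ 1.7 -0.9  0.5] travel cm [38.09, 18.48, 13.19] rot [0.001, 0.0, 0.002]
```

```bash
python3 -m jog '{"hand":[8.5,8.5,8.5,8.5,8.5,8.5,8.5,8.5],"travel":[[38.1,18.5,0],[38.1,18.5,0],[38.1,18.5,0],[38.1,18.5,0],[38.1,18.5,6],[38.1,18.5,12],[38.1,18.5,14],[38.1,18.5,14]],"delta_rot":[[0,0,0],[0,0,0],[0,0,0],[0,0,0],[0,0,0],[0,0,0],[0,0,0],[0,0,0]]}'
python3 -m jog '{"hand":[8.5,8.5],"travel":[[0,0,0],[0,0,0]],"delta_rot":[[0,0,0],[0,0,0]]}'
python3 - <<'E'
from h import *
go(570,309,20,1.53)
T=snapshot("top");S=snapshot("scene")
P=np.zeros((400,800,3),np.uint8)
P[:,:400]=cv2.resize(T["img"][145:225,165:245],(400,400),interpolation=3)
P[:,400:]=cv2.resize(S["img"][100:180,350:430],(400,400),interpolation=3)
cv2.imwrite("pics/near.png",np.clip(P[:,:,::-1]*1.3,0,255).astype(np.uint8))
E
```

```text
time: 2.4
tcp_pos: [569.9, 308.3, 88.6]
tool_rot: [-3.14, 0.001, 1.531]
force: [-0.8, -0.6, 0.1]
finger_gap: 1.0
finger_force: 0.0
time: 2.65
tcp_pos: [570.0, 306.5, 91.9]
tool_rot: [3.142, 0.0, 1.53]
force: [-0.3, 0.0, -0.5]
finger_gap: 0.995
finger_force: 0.0
t 2.65 tcp [570.  306.5  91.9] rpy [3.142 0.    1.53 ] F [-0.3  0.  -0.5] travel cm [0.25, -0.01, 7.19] rot [0.0, 0.0, -0.0]
```

View pics/near.png

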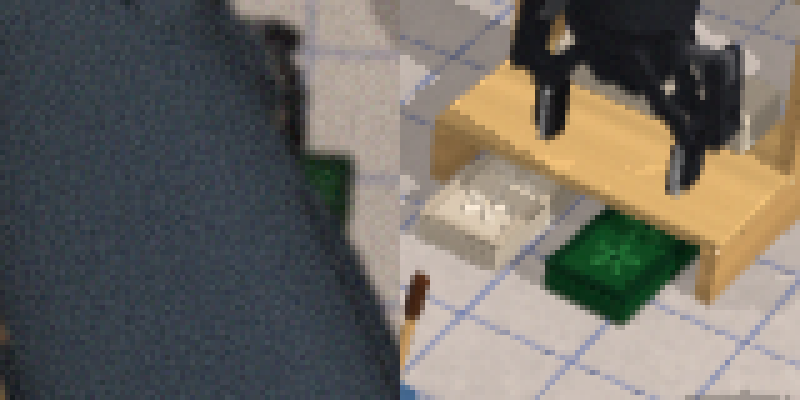

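The scene view shows the open fingers above the tile. Their tips are at about (379,127) and (405,138), and the tile's front top corners are at about (379,152) and (394,160).

```bash
python3 - <<'E'
from h import *
S=snapshot("scene")
a,b=plane(S,(379,127),105),plane(S,(405.2,138.2),105);print("tips",a,b,(a+b)/2)
print(proj(S,(570-43,306,105)),proj(S,(570+43,306,105)))
print("front corners z24",plane(S,(378.8,151.6),24),plane(S,(394.2,160),24))
go(570,309,5,1.53)
E
python3 -m jog '{"hand":[8.5,8.5,8.5,8.5],"travel":[[0.3,0,3],[0.3,0,6],[0.3,0,7.2],[0.3,0,7.2]],"delta_rot":[[0,0,0],[0,0,0],[0,0,0],[0,0,0]]}'
python3 -c "
from h import *
go(570,309,-3,1.53)"
```

```text
tips [523.56809099 306.26306032] [617.59883715 303.3462021 ] [570.58346407 304.80463121]
(np.float64(379.90581551559455), np.float64(127.42254140683636)) (np.float64(404.28752497564676), np.float64(137.23001231690733))
front corners z24 [539.09926557 292.05084559] [600.03623925 284.16549909]
t 2.8 tcp [570.6 306.4  93.1] rpy [ 3.140e+00 -1.000e-03  1.529e+00] F [ 0.3 -0.6 -0.2] travel cm [0.25, -0.08, 8.81] rot [0.002, -0.001, -0.001]
time: 3.3
tcp_pos: [570.1, 309.4, 19.7]
tool_rot: [-3.141, 0.0, 1.529]
force: [0.2, -0.1, -0.0]
finger_gap: 0.998
finger_force: 0.0
t 3.3 tcp [570.1 309.4  19.7] rpy [-3.141  0.     1.529] F [ 0.2 -0.1 -0. ] travel cm [-0.04, -0.01, 2.27] rot [-0.0, 0.0, -0.001]
```

```bash
python3 -m jog '{"hand":[8.5,8.5,8.5,6,5.5,5.5,5.5,5.5],"travel":[[0,0,1.5],[0,0,2.1],[0,0,2.1],[0,0,2.1],[0,0,2.1],[0,0,2.1],[0,0,2.1],[0,0,2.1]],"delta_rot":[[0,0,0],[0,0,0],[0,0,0],[0,0,0],[0,0,0],[0,0,0],[0,0,0],[0,0,0]]}'
python3 -c "
from h import *
go(570,309,-2,1.53)"
```

```text
time: 4.3
tcp_pos: [570.6, 310.0, -1.0]
tool_rot: [3.141, -0.001, 1.53]
force: [-0.6, -0.8, 5.8]
finger_gap: 0.709
finger_force: 66.9
t 4.3 tcp [570.6 310.   -1. ] rpy [ 3.141e+00 -1.000e-03  1.530e+00] F [-0.6 -0.8  5.8] travel cm [-0.1, -0.06, 0.1] rot [0.001, -0.001, -0.0]
```

```bash
python3 -m jog '{"hand":[5.5,5.5,5.5,5.5,5.5,5.5,5.5,5.5],"travel":[[-1,0,-0.05],[-2.5,0,-0.05],[-4,0,-0.05],[-5.5,0,-0.05],[-7,0,-0.05],[-8.5,0,-0.05],[-9.5,0,-0.05],[-9.5,0,-0.05]],"delta_rot":[[0,0,0],[0,0,0],[0,0,0],[0,0,0],[0,0,0],[0,0,0],[0,0,0],[0,0,0]]}'
python3 -m jog '{"hand":[5.5,5.8,6.3,7,8.5,8.5,8.5,8.5],"travel":[[0,0,0],[0,0,0],[0,0,0],[0,0,0],[0,0,0],[0,0,0],[0,0,-3],[0,0,-6]],"delta_rot":[[0,0,0],[0,0,0],[0,0,0],[0,0,0],[0,0,0],[0,0,0],[0,0,0],[0,0,0]]}'
python3 -m jog '{"hand":[8.5,8.5],"travel":[[-6,0,-2],[-6,0,-2]],"delta_rot":[[0,0,0],[0,0,0]]}'
python3 - <<'E'
from h import *
go(570,309,-2,1.53)
T=snapshot("top");S=snapshot("scene")
for s in(T,S):
    c=mask(s,"green")[1][0];rc=cv2.minAreaRect(c);print(rc,plane(s,rc[0],24),[np.round(plane(s,p,24)).tolist() for p in cv2.boxPoints(rc)])
P=np.zeros((400,800,3),np.uint8)
P[:,:400]=cv2.resize(T["img"][145:225,190:270],(400,400),interpolation=3)
P[:,400:]=cv2.resize(S["img"][105:205,325:425],(400,400),interpolation=3)
cv2.imwrite("pics/out.png",np.clip(P[:,:,::-1]*1.3,0,255).astype(np.uint8))
E
```

```text
time: 5.3
tcp_pos: [566.3, 212.9, -1.0]
tool_rot: [3.141, 0.002, 1.528]
force: [0.5, -4.5, 7.5]
finger_gap: 0.713
finger_force: 67.2
time: 6.3
tcp_pos: [565.9, 214.8, 59.1]
tool_rot: [-3.14, 0.0, 1.53]
force: [0.3, 0.9, 0.5]
finger_gap: 1.0
finger_force: 0.0
time: 6.55
tcp_pos: [564.4, 152.5, 80.5]
tool_rot: [3.14, 0.0, 1.527]
force: [-0.1, 0.9, 0.2]
finger_gap: 0.997
finger_force: 0.0
t 6.55 tcp [564.4 152.5  80.5] rpy [3.14  0.    1.527] F [-0.1  0.9  0.2] travel cm [15.66, -0.14, 8.25] rot [0.002, 0.0, -0.003]
((223.5692596435547, 184.9461669921875), (8.310327529907227, 12.899612426757812), 7.125016689300537) [571.14128269 316.42498889] [[552.0, 330.0], [593.0, 328.0], [590.0, 302.0], [550.0, 305.0]]
((382.5000305175781, 162.00001525878906), (19.849210739135742, 44.025733947753906), 48.8140754699707) [575.1977748  254.29014695] [[535.0, 184.0], [545.0, 371.0], [617.0, 327.0], [603.0, 149.0]]
```

View pics/out.png

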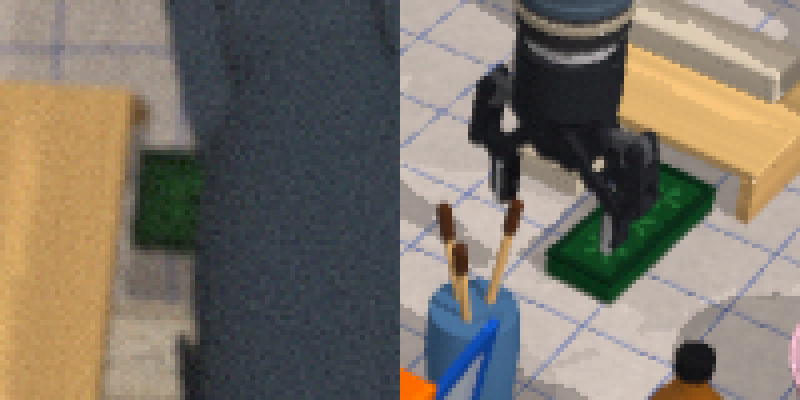

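The tile has slid out and stands flat on the table, let go. Its top-face corners in the scene view are at about (362,168), (377.5,176) and (404,152). Next I find its centre.

```bash
python3 - <<'E'
from h import *
T=snapshot("top");S=snapshot("scene")
f=lambda x,y:(325+(x-400+.5)/4-.5,105+(y+.5)/4-.5)
A,B,C=[plane(S,f(*p),24) for p in[(547,250),(611,283),(714,187)]]
print(A,B,C,"mid AC",(A+C)/2,"len",np.linalg.norm(B-C),np.linalg.norm(A-B),"ang",np.arctan2(*(C-B)))
A,B,C=[plane(S,f(*p),0) for p in[(548,269),(611,301),(714,209)]]
print(A,B,C,"mid AC",(A+C)/2,"len",np.linalg.norm(B-C),np.linalg.norm(A-B),"ang",np.arctan2(*(C-B)))
g=lambda x,y:(190+(x+.5)/5-.5,145+(y+.5)/5-.5)
print("top rear end z24",[np.round(plane(T,g(*p),24),1) for p in[(140,152),(134,245)]], "board",[np.round(plane(T,g(*p),50),1) for p in[(139,92),(104,390)]])
E
```

```text
[534.79522518 194.94326789] [594.85067071 190.75809926] [601.77199381 338.52821829] mid AC [568.2836095  266.73574309] len 147.93212224871263 60.20109778000842 ang 0.046804241392922476
[533.69885895 200.67233599] [593.14061647 197.30310486] [603.24503118 341.63847713] mid AC [568.47194506 271.15540656] len 144.68862734829162 59.537167015569 ang 0.0698924731528737
top rear end z24 [array([601.9, 336.7]), array([543.7, 336.7])] board [array([633.7, 333.4]), array([451.5, 342.9])]
```

```bash
python3 -c "
from h import *
go(568,265.5,60,1.53)"
python3 -m jog '{"hand":[8.5,8.5,8.5,8.5],"travel":[[6,0,0],[11.3,0.1,0.5],[11.3,0.1,2],[11.3,0.1,2]],"delta_rot":[[0,0,0],[0,0,0],[0,0,0],[0,0,0]]}'
python3 -c "
from h import *
go(568,265.5,2,1.53)"
```

```text
t 6.75 tcp [563.7 155.4  78.4] rpy [-3.141 -0.     1.53 ] F [0.  0.5 0.5] travel cm [11.02, -0.02, 1.84] rot [-0.001, -0.0, 0.0]
time: 7.25
tcp_pos: [567.8, 268.1, 56.7]
tool_rot: [-3.138, 0.002, 1.532]
force: [-0.1, -0.4, 0.8]
finger_gap: 0.996
finger_force: 0.0
t 7.25 tcp [567.8 268.1  56.7] rpy [-3.138e+00  2.000e-03  1.532e+00] F [-0.1 -0.4  0.8] travel cm [-0.25, 0.05, 5.47] rot [-0.003, 0.002, 0.002]
```

```bash
python3 -m jog '{"hand":[8.5,8.5,8.5,8.5,6,5.5,5.5,5.5],"travel":[[-0.2,0,3],[-0.2,0,5.6],[-0.2,0,5.6],[-0.2,0,5.6],[-0.2,0,5.6],[-0.2,0,5.6],[-0.2,0,5.6],[-0.2,0,5.6]],"delta_rot":[[0,0,0],[0,0,0],[0,0,0],[0,0,0],[0,0,0],[0,0,0],[0,0,0],[0,0,0]]}'
python3 -m jog '{"hand":[5.5,5.5,5.5,5.5,5.5],"travel":[[0,0,0],[0,0,-0.5],[0,0,-1],[0,0,-2],[0,0,-2]],"delta_rot":[[0,0,0],[0,0,0],[0,0,0],[0,0,0],[0,0,0]]}'
python3 -c "
from h import *
go(568,265.5,100,1.53);go(400,120,110,1.53)"
```

```text
time: 8.25
tcp_pos: [570.1, 266.0, 4.4]
tool_rot: [3.14, -0.001, 1.53]
force: [-1.4, -1.6, 7.0]
finger_gap: 0.709
finger_force: 65.9
time: 8.88
tcp_pos: [570.1, 266.1, 23.9]
tool_rot: [3.14, -0.001, 1.53]
force: [0.6, -0.5, -4.1]
finger_gap: 0.708
finger_force: 66.5
t 8.88 tcp [570.1 266.1  23.9] rpy [ 3.14e+00 -1.00e-03  1.53e+00] F [ 0.6 -0.5 -4.1] travel cm [-0.07, -0.19, -7.61] rot [0.001, -0.001, -0.0]
t 8.88 tcp [570.1 266.1  23.9] rpy [ 3.14e+00 -1.00e-03  1.53e+00] F [ 0.6 -0.5 -4.1] travel cm [-15.29, -16.38, -8.65] rot [0.001, -0.001, -0.0]
```

```bash
python3 -m jog '{"hand":[5.5,5.5,5.5,5.5,5.5,5.5],"travel":[[0,0,-5],[-4,-4.3,-8.6],[-8,-8.6,-8.6],[-12,-12.8,-8.6],[-15.3,-16.4,-8.6],[-15.3,-16.4,-8.6]],"delta_rot":[[0,0,0],[0,0,0],[0,0,0],[0,0,0],[0,0,0],[0,0,0]]}'
python3 -m jog '{"hand":[5.5,5.5,5.5,5.5,5.5,5.5,5.5,5.5],"travel":[[-3,0.1,0],[-7,0.3,0],[-11,0.45,0],[-15,0.6,0],[-19,0.8,0],[-23,0.95,0],[-27,1.1,0],[-27.5,1.1,0]],"delta_rot":[[0,0,0.1],[0,0,0.28],[0,0,0.46],[0,0,0.64],[0,0,0.82],[0,0,1.0],[0,0,1.18],[0,0,1.36]]}'
python3 -m jog '{"hand":[5.5,5.5],"travel":[[0,0,0],[0,0,0]],"delta_rot":[[0,0,0.085],[0,0,0.085]]}'
python3 - <<'E'
from h import *
go(450,-154,85,0.085)
T=snapshot("top");S=snapshot("scene");np.savez("pics/s.npz",T=T["img"],S=S["img"])
P=np.zeros((400,800,3),np.uint8)
P[:,:400]=cv2.resize(T["img"][140:260,320:440],(400,400),interpolation=3)
P[:,400:]=cv2.resize(S["img"][170:290,210:330],(400,400),interpolation=3)
cv2.imwrite("pics/front.png",np.clip(P[:,:,::-1]*1.3,0,255).astype(np.uint8))
E
```

```text
time: 9.62
tcp_pos: [395.9, 117.7, 108.8]
tool_rot: [-3.14, 0.001, 1.528]
force: [0.8, 0.9, -3.8]
finger_gap: 0.708
finger_force: 68.8
time: 10.62
tcp_pos: [400.1, -157.9, 109.0]
tool_rot: [3.141, -0.001, 0.161]
force: [0.3, 0.8, -4.3]
finger_gap: 0.708
finger_force: 68.8
time: 10.88
tcp_pos: [399.7, -155.8, 108.8]
tool_rot: [3.142, -0.0, 0.085]
force: [0.3, -0.6, -4.1]
finger_gap: 0.71
finger_force: 68.8
t 10.88 tcp [ 399.7 -155.8  108.8] rpy [ 3.142 -0.     0.085] F [ 0.3 -0.6 -4.1] travel cm [5.03, 0.25, 2.39] rot [0.0, -0.0, 0.0]
```

View pics/front.png

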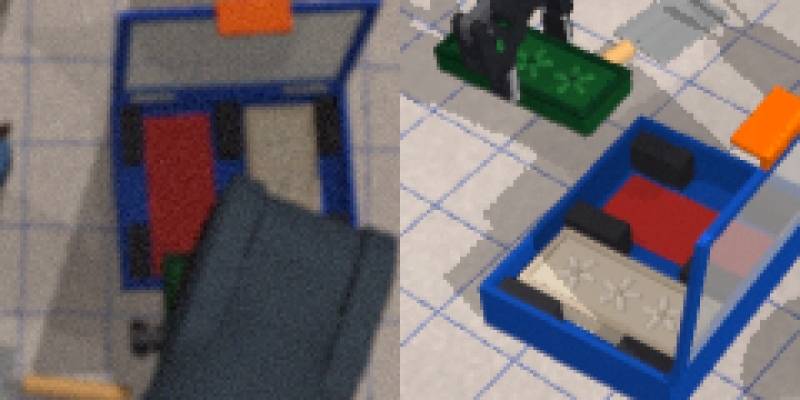

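The tile is held level in front of the case, with its scene-crop corners at about (438,55), (583,120) and (632,80). The arm hides most of it in the top view. I compute its offset from the TCP.

```bash
python3 - <<'E'
from h import *
S=snapshot("scene");T=snapshot("top")
f=lambda x,y:(210+(x-400+.5)*.3-.5,170+(y+.5)*.3-.5)
for z,pts in((128.4,[(437,51),(584,118),(632,77)]),(104.4,[(438,69),(585,136),(630,98)])):
    A,B,C=[plane(S,f(*p),z) for p in pts]
    print(A,B,C,"mid",(A+C)/2,"len",np.linalg.norm(A-B),np.linalg.norm(B-C),"ang",np.arctan2((B-A)[1],(B-A)[0]))
c=mask(S,"green")[1];print(cv2.approxPolyDP(cv2.convexHull(np.vstack(c)),1.2,True).reshape(-1,2).tolist())
g=lambda x,y:(320+(x+.5)*.3-.5,140+(y+.5)*.3-.5)
print("top tile tip z128",plane(T,g(166,255),128.4))
print("top pad corners z8",[np.round(plane(T,g(*p),8),1).tolist() for p in[(142,118),(210,113),(152,275)]])
# case inner front/back via S: corners z45 outer: left front, right front, 
print("S case corners z45",[np.round(plane(S,f(*p),45),1).tolist() for p in[(642,118),(483,290),(686,375)]])
print("T case corners z45",[np.round(plane(T,g(*p),45),1).tolist() for p in[(115,106),(358,90),(125,290)]])
E
```

```text
[ 331.85891392 -191.1370918 ] [ 475.92290801 -180.61915247] [ 476.83920641 -123.99615253] mid [ 404.34906016 -157.56662216] len 144.44743486650313 56.63041343641268 ang 0.07287949402455171
[ 326.38774769 -189.3243727 ] [ 472.13120546 -178.02178489] [ 473.64404797 -124.92474168] mid [ 400.01589783 -157.12455719] len 146.1810657148657 53.118590809824646 ang 0.07739634240796403
[[278, 197], [267, 209], [263, 209], [222, 190], [220, 185], [225, 180], [249, 178], [277, 190]]
top tile tip z128 [ 472.03533772 -124.13597681]
top pad corners z8 [[615.8, -110.2], [622.1, -173.9], [468.4, -121.2]]
S case corners z45 [[455.2, -92.5], [473.7, -305.7], [646.4, -278.3]]
T case corners z45 [[618.6, -82.9], [638.9, -305.5], [450.1, -94.4]]
```

```bash
python3 -m jog '{"hand":[5.5,5.5,5.5,5.5,5.5],"travel":[[5,0.1,0],[10,0.3,0.5],[14.35,0.35,2],[14.35,0.35,3.4],[14.35,0.35,3.4]],"delta_rot":[[0,0,0],[0,0,0],[0,0,0],[0,0,0],[0,0,0]]}'
python3 - <<'E'
from h import *
go(543,-147,60,0.085)
T=snapshot("top");S=snapshot("scene")
P=np.zeros((400,800,3),np.uint8)
P[:,:400]=cv2.resize(T["img"][140:240,340:440],(400,400),interpolation=3)
P[:,400:]=cv2.resize(S["img"][185:285,230:330],(400,400),interpolation=3)
cv2.imwrite("pics/over.png",np.clip(P[:,:,::-1]*1.3,0,255).astype(np.uint8))
E
```

```text
time: 11.7
tcp_pos: [540.6, -146.3, 73.2]
tool_rot: [-3.14, 0.004, 0.086]
force: [-0.5, -0.5, -3.3]
finger_gap: 0.705
finger_force: 68.7
t 11.7 tcp [ 540.6 -146.3   73.2] rpy [-3.14   0.004  0.086] F [-0.5 -0.5 -3.3] travel cm [0.24, 0.1, 1.32] rot [-0.001, 0.004, 0.001]
```

View pics/over.png

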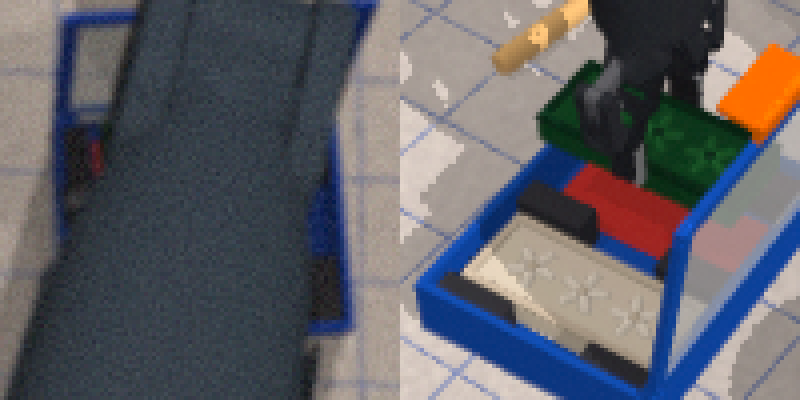

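```bash
python3 -m jog '{"hand":[5.5,5.5,5.5],"travel":[[0.2,0.05,1],[0.2,0.05,2],[0.2,0.05,2]],"delta_rot":[[0,0,0],[0,0,0],[0,0,0]]}'
python3 - <<'E'
from h import *
go(543,-147,15,0.085)
S=snapshot("scene")
P=cv2.resize(S["img"][180:280,235:355],(768,640),interpolation=3)[:600]
cv2.imwrite("pics/over2.png",np.clip(P[:,:,::-1]*1.4,0,255).astype(np.uint8))
E
```

```text
time: 12.18
tcp_pos: [543.4, -147.1, 53.9]
tool_rot: [-3.141, 0.002, 0.085]
force: [0.1, -0.6, -4.1]
finger_gap: 0.705
finger_force: 68.7
t 12.18 tcp [ 543.4 -147.1   53.9] rpy [-3.141e+00  2.000e-03  8.500e-02] F [ 0.1 -0.6 -4.1] travel cm [-0.03, -0.01, 3.89] rot [-0.001, 0.002, -0.0]
```

View pics/over2.png

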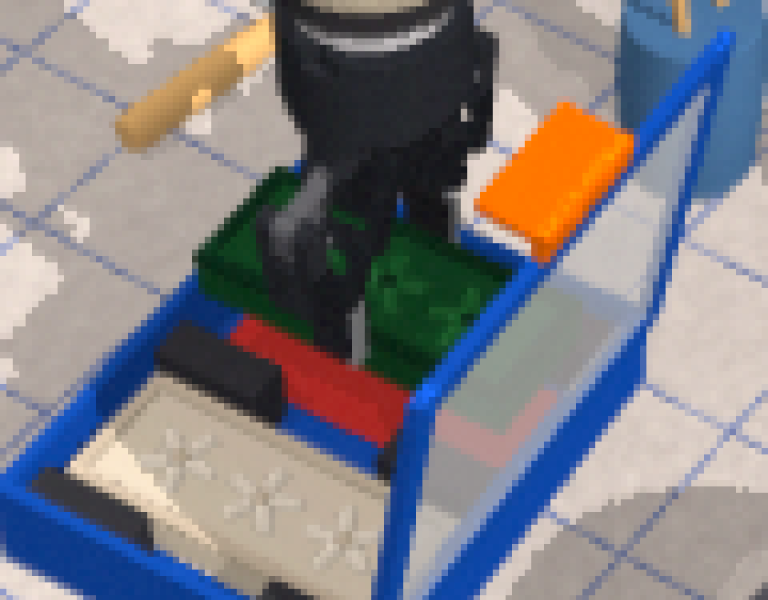

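The tile hovers just above the bay. Its -x/-y corner is at (198,252) top and (198,278) bottom, and the pad's rear corners show through the lid at (497,467) and (555,393).

```bash
python3 - <<'E'
from h import *
S=snapshot("scene")
f=lambda x,y:(235+(x+.5)/6.4-.5,180+(y+.5)/6.4-.5)
a=.085;R=np.array([[np.cos(a),-np.sin(a)],[np.sin(a),np.cos(a)]])
def L(p):return np.round(R.T@(np.array(p)-[543.4,-147.1]),1) # in tool-aligned frame from TCP
for n,p,z in[("tile -x-y top",(198,252),73.5),("tile -x-y bot",(198,278),49.5),("tile -x+y top",(278,168),73.5),("pad +x-y",(497,467),8),("pad +x+y",(555,393),8),("packed -x-y",(70,472),29),("packed -x+y",(158,376),29),("case front L wall z45 outer R",(3,490),45),("foam -x end top +y",(190,322),36),("foam -x -y",(157,352),36)]:
    print(n,L(plane(S,f(*p),z)))
E
```

```text
tile -x-y top [-74.4 -26.4]
tile -x-y bot [-80.7 -21. ]
tile -x+y top [-73.9  30.7]
pad +x-y [ 61.5 -14.9]
pad +x+y [61.4 31.8]
packed -x-y [ -75.3 -119.7]
packed -x+y [-75.1 -60. ]
case front L wall z45 outer R [ -82.9 -150.1]
foam -x end top +y [-77.2 -33.5]
foam -x -y [-79.1 -54.1]
```

```bash
python3 -m jog '{"hand":[5.5,5.5,5.5,5.5,5.5,5.5],"travel":[[0.1,0,0.7],[0.1,0,1.4],[0.1,0,2.1],[0.1,0,2.8],[0.1,0,3.3],[0.1,0,3.3]],"delta_rot":[[0,0,0],[0,0,0],[0,0,0],[0,0,0],[0,0,0],[0,0,0]]}'
python3 -m jog '{"hand":[5.5,5.5,5.5,5.5],"travel":[[0,0,0.3],[0,0,0.6],[0,0,0.9],[0,0,0.9]],"delta_rot":[[0,0,0],[0,0,0],[0,0,0],[0,0,0]]}'
python3 -c "
from h import *
go(543,-147,12,0.085)"
```

```text
time: 13.02
tcp_pos: [545.0, -147.0, 21.3]
tool_rot: [-3.141, 0.001, 0.085]
force: [0.6, 0.3, -4.9]
finger_gap: 0.708
finger_force: 68.8
time: 13.52
tcp_pos: [545.3, -147.1, 12.7]
tool_rot: [-3.141, 0.0, 0.085]
force: [0.3, -0.3, -4.6]
finger_gap: 0.711
finger_force: 68.8
t 13.53 tcp [ 545.3 -147.1   12.7] rpy [-3.141  0.     0.085] F [ 0.3 -0.3 -4.6] travel cm [-0.23, -0.03, 0.07] rot [-0.0, 0.0, -0.0]
```

```bash
python3 -m jog '{"hand":[5.5,5.5,5.5],"travel":[[0,0,0.1],[0,0,0.2],[0,0,0.2]],"delta_rot":[[0,0,0],[0,0,0],[0,0,0]]}'; python3 -m jog '{"hand":[5.5,5.5,5.5],"travel":[[0,0,0.1],[0,0,0.2],[0,0,0.2]],"delta_rot":[[0,0,0],[0,0,0],[0,0,0]]}'
```

```text
time: 13.9
tcp_pos: [545.3, -147.1, 12.4]
tool_rot: [3.141, -0.001, 0.085]
force: [-6.5, 2.6, 14.1]
finger_gap: 0.705
finger_force: 71.0
time: 14.28
tcp_pos: [545.3, -147.1, 12.3]
tool_rot: [3.141, -0.002, 0.085]
force: [-12.8, 3.7, 35.8]
finger_gap: 0.707
finger_force: 73.6
```

```bash
python3 -m jog '{"hand":[5.5,5.5,6.1,6.4,6.8,7.2,7.2,7.2],"travel":[[0,0,-0.3],[0,0,-0.35],[0,0,-0.35],[0,0,-0.35],[0,0,-0.35],[0,0,-0.35],[0,0,-0.35],[0,0,-0.35]],"delta_rot":[[0,0,0],[0,0,0],[0,0,0],[0,0,0],[0,0,0],[0,0,0],[0,0,0],[0,0,0]]}'
python3 -m jog '{"hand":[7.2,7.2,7.2,7.2,7.2,7.2,7.2,7.2],"travel":[[0,0,-1.5],[0,0,-3],[0,0,-5],[-3,0,-8],[-8,0,-12],[-14,0,-16],[-18,0,-20],[-18,0,-20]],"delta_rot":[[0,0,0],[0,0,0],[0,0,0],[0,0,0],[0,0,0],[0,0,0],[0,0,0],[0,0,0]]}'
python3 - <<'E'
from h import *
go(545,-147,12,0.085)
S=snapshot("scene");T=snapshot("top")
P=np.zeros((600,800,3),np.uint8)
P[:500,:400]=cv2.resize(T["img"][130:230,345:425],(400,500),interpolation=3)
P[:500,400:]=cv2.resize(S["img"][180:280,240:320],(400,500),interpolation=3)
cv2.imwrite("pics/placed.png",np.clip(P[:500,:,::-1]*1.4,0,255).astype(np.uint8))
E
```

```text
time: 15.28
tcp_pos: [545.3, -147.1, 12.3]
tool_rot: [-3.141, -0.0, 0.085]
force: [-0.2, -0.1, -0.1]
finger_gap: 0.843
finger_force: 0.0
time: 16.27
tcp_pos: [364.9, -162.9, 216.3]
tool_rot: [3.139, -0.005, 0.083]
force: [0.2, -0.3, 0.4]
finger_gap: 0.838
finger_force: 0.0
t 16.27 tcp [ 364.9 -162.9  216.3] rpy [ 3.139 -0.005  0.083] F [ 0.2 -0.3  0.4] travel cm [17.97, -0.15, 20.53] rot [0.003, -0.005, -0.002]
```

View pics/placed.png

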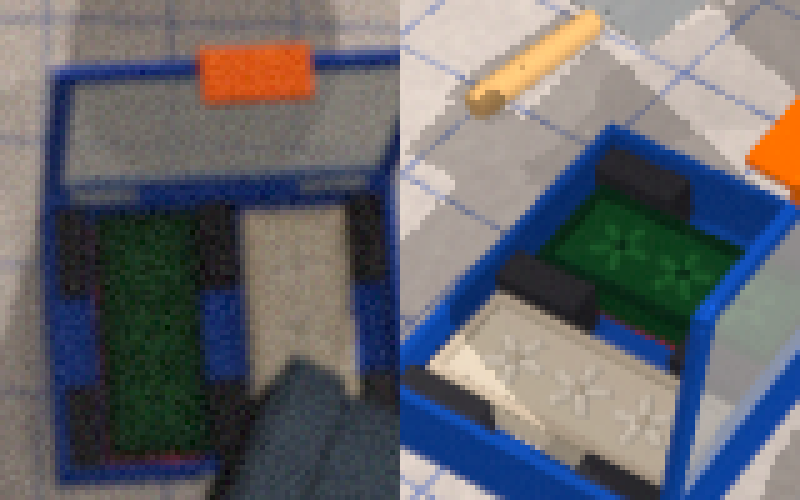

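The tile lies relief up in the bay. Only a thin red sliver, about 1 px, shows at its front and left edges in the top view, so it is centred to about 3 mm. Next I shut the fingers and go behind the lid.

```bash
python3 -m jog '{"hand":[0,0,0,0,0,0,0,0],"travel":[[0,0.5,-6],[4,1,-8],[10,2,-8],[16,3,-8],[22,4,-8],[28,4.5,-8],[33.2,4.6,-8],[33.2,4.6,-8]],"delta_rot":[[0,0,0],[0,0,0],[0,0,0],[0,0,0],[0,0,0],[0,0,0],[0,0,0],[0,0,0]]}'
python3 -m jog '{"hand":[0],"travel":[[0,0,0]],"delta_rot":[[0,0,0]]}'
python3 -c "
from h import *
go(700,-180,195,.085)
S=snapshot('scene');T=snapshot('top')
for s in(S,T):
    m=cv2.inRange(cv2.cvtColor(cv2.GaussianBlur(s['img'],(3,3),0),cv2.COLOR_RGB2HSV),(5,190,120),(14,255,255))
    print([cv2.minAreaRect(k) for k in cv2.findContours(m,0,1)[0] if cv2.contourArea(k)>60])"
```

```text
time: 17.38
tcp_pos: [704.7, -178.9, 285.5]
tool_rot: [-3.139, 0.005, 0.087]
force: [-0.5, 0.7, -0.2]
finger_gap: -0.001
finger_force: 0.0
time: 17.5
tcp_pos: [700.8, -179.6, 290.0]
tool_rot: [-3.141, 0.003, 0.086]
force: [-0.1, -0.7, 0.5]
finger_gap: 0.0
finger_force: 0.0
t 17.5 tcp [ 700.8 -179.6  290. ] rpy [-3.141e+00  3.000e-03  8.600e-02] F [-0.1 -0.7  0.5] travel cm [-0.06, 0.04, 9.5] rot [-0.001, 0.003, 0.001]
[((321.7079772949219, 207.1194610595703), (13.828597068786621, 22.953588485717773), 41.18592834472656), ((20.0, 27.0), (54.0, 40.0), 90.0)]
[]
```

```bash
python3 -m jog '{"hand":[0,0,0,0,0,0,0,0],"travel":[[0,0,4.5],[0,0,9.3],[0,0,9.3],[-2,0,9.2],[-3.5,0,8.9],[-5.3,0,8.5],[-5.3,0,8.5],[-5.3,0,8.5]],"delta_rot":[[0,0,0],[0,0,0],[0,0,0],[0,0,0],[0,0,0],[0,0,0],[0,0,0],[0,0,0]]}'
python3 -c "
from h import *
go(700,-180,195,.085)
S=snapshot('scene');T=snapshot('top')
P=np.hstack([cv2.resize(s['img'][a:a+100,b:b+100],(400,400),interpolation=3) for s,a,b in((T,110,345),(S,160,260))])
cv2.imwrite('pics/lid.png',np.clip(P[:,:,::-1]*1.3,0,255).astype(np.uint8))"
```

```text
time: 18.6
tcp_pos: [648.7, -184.8, 209.3]
tool_rot: [3.141, -0.003, 0.085]
force: [0.3, 0.5, -0.4]
finger_gap: 0.0
finger_force: 0.0
t 18.6 tcp [ 648.7 -184.8  209.3] rpy [ 3.141e+00 -3.000e-03  8.500e-02] F [ 0.3  0.5 -0.4] travel cm [5.15, -0.05, 1.45] rot [0.001, -0.003, -0.0]
```

View pics/lid.png

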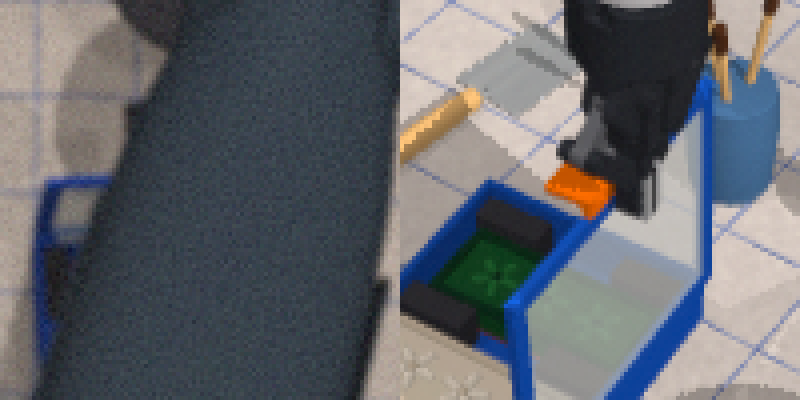

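The shut finger is behind the lid, touching near its top edge, with the orange tab at crop (585,190). I continue along the arc.

```bash
python3 -m jog '{"hand":[0,0,0,0,0,0,0,0],"travel":[[-2.2,0,-0.1],[-4.4,0,0],[-5.7,0,0.45],[-6.8,0,0.9],[-9,0,2],[-10.3,0,3],[-11.6,0,4],[-11.6,0,4]],"delta_rot":[[0,0,0],[0,0,0],[0,0,0],[0,0,0],[0,0,0],[0,0,0],[0,0,0],[0,0,0]]}'
python3 -c "
from h import *
go(634.6-102.5*.9964,-185.4-102.5*.085,165,.085)"
python3 -m jog '{"hand":[0,0,0,0,0,0,0],"travel":[[-1.1,0,1.2],[-2.1,0,2.5],[-3,0,3.9],[-3.7,0,5.4],[-4.3,0,7],[-4.8,0,8.5],[-4.8,0,8.5]],"delta_rot":[[0,0,0],[0,0,0],[0,0,0],[0,0,0],[0,0,0],[0,0,0],[0,0,0]]}'
python3 -c "
from h import *
go(634.6-153*.9964,-185.4-153*.085,63.5,.085)
S=snapshot('scene');T=snapshot('top')
P=np.hstack([cv2.resize(s['img'][a:a+120,b:b+120],(400,400),interpolation=3) for s,a,b in((T,130,330),(S,180,220))])
cv2.imwrite('pics/lid2.png',np.clip(P[:,:,::-1]*1.3,0,255).astype(np.uint8))"
```

```text
time: 19.7
tcp_pos: [531.3, -194.3, 166.7]
tool_rot: [-3.141, 0.002, 0.084]
force: [-0.4, -0.5, 0.7]
finger_gap: -0.001
finger_force: 0.0
t 19.7 tcp [ 531.3 -194.3  166.7] rpy [-3.141e+00  2.000e-03  8.400e-02] F [-0.4 -0.5  0.7] travel cm [0.11, -0.01, 0.17] rot [-0.001, 0.002, -0.001]
time: 20.58
tcp_pos: [484.2, -198.3, 81.7]
tool_rot: [-3.141, 0.002, 0.085]
force: [0.6, 0.2, 0.4]
finger_gap: 0.001
finger_force: 0.0
t 20.57 tcp [ 484.2 -198.3   81.7] rpy [-3.141e+00  2.000e-03  8.500e-02] F [0.6 0.2 0.4] travel cm [-0.21, -0.01, 1.82] rot [-0.001, 0.002, -0.0]
```

The picture budget is used up, so from here I find the lid angle numerically from the tab's orange blob.

```bash
cat > lid.py <<'E'
from h import *
S=snapshot('scene');T=snapshot('top')
H=np.array([634.6,-185.4,45]);ex=np.array([.9964,.085,0]);ez=np.array([0,0,1.])
for n,s in(("S",S),("T",T)):
    m=cv2.inRange(cv2.cvtColor(cv2.GaussianBlur(s['img'],(3,3),0),cv2.COLOR_RGB2HSV),(5,190,120),(14,255,255))
    print(n,[(np.round(np.mean(k.reshape(-1,2),0),1).tolist(),cv2.boundingRect(k),cv2.contourArea(k)) for k in cv2.findContours(m,0,1)[0] if cv2.contourArea(k)>15])
for a in(0,.1,.2,.3,.4,.6,.8,1,1.3,1.57,1.75):
    X=H+ex*(-180*np.cos(a)-12*np.sin(a))+ez*(180*np.sin(a)-12*np.cos(a)); print(a,np.round(proj(S,X),1),np.round(proj(T,X),1))
E
python3 lid.py
```

```text
S [([252.0, 222.4], (248, 218, 9, 10), 31.0), ([14.6, 26.0], (0, 0, 41, 55), 1515.5)]
T []
0 [257.  231.4] [392.2 226.2]
0.1 [256.3 226.8] [393.  225.6]
0.2 [256.1 222.4] [393.7 224.5]
0.3 [256.5 218.2] [394.4 222.7]
0.4 [257.4 214.3] [395.1 220.3]
0.6 [261.1 207.5] [396.2 213.7]
0.8 [267.1 202.3] [396.9 204.7]
1 [275.5 199.1] [397.3 193.7]
1.3 [291.6 198.6] [397.1 174.7]
1.57 [309. 203.] [396.1 156.7]
1.75 [321.2 208.4] [395.1 145.1]
```

The tab's position matches a lid angle of about 0.2. Next I press the lid down in small steps.

```bash
python3 -m jog '{"hand":[0,0,0,0],"travel":[[-0.2,0,1],[-0.3,0,1.9],[-0.3,0,2.4],[-0.3,0,2.4]],"delta_rot":[[0,0,0],[0,0,0],[0,0,0],[0,0,0]]}'
python3 -m jog '{"hand":[0,0,0],"travel":[[0,0,0.3],[0,0,0.6],[0,0,0.6]],"delta_rot":[[0,0,0],[0,0,0],[0,0,0]]}'
```

```text
time: 21.28
tcp_pos: [480.8, -198.5, 57.6]
tool_rot: [-3.141, 0.001, 0.085]
force: [-0.1, -1.3, -1.0]
finger_gap: -0.002
finger_force: 0.0
time: 21.65
tcp_pos: [481.2, -198.6, 52.0]
tool_rot: [-3.141, 0.001, 0.085]
force: [0.2, -0.4, 0.8]
finger_gap: -0.001
finger_force: 0.0
```

```bash
python3 -m jog '{"hand":[0,0,0],"travel":[[0,0,0.15],[0,0,0.3],[0,0,0.3]],"delta_rot":[[0,0,0],[0,0,0],[0,0,0]]}'; python3 lid.py | head -2
python3 -m jog '{"hand":[0,0,0],"travel":[[0,0,0.1],[0,0,0.2],[0,0,0.2]],"delta_rot":[[0,0,0],[0,0,0],[0,0,0]]}'; python3 lid.py | head -2
```

```text
time: 22.02
tcp_pos: [481.6, -198.8, 50.8]
tool_rot: [3.141, -0.001, 0.085]
force: [-5.9, 2.4, 17.4]
finger_gap: -0.0
finger_force: 9.0
S [([252.1, 230.6], (249, 227, 8, 9), 19.0), ([14.6, 26.0], (0, 0, 41, 55), 1515.5)]
T []
time: 22.5
tcp_pos: [481.7, -198.9, 50.5]
tool_rot: [3.14, -0.002, 0.085]
force: [-11.6, 4.5, 39.3]
finger_gap: 0.003
finger_force: 19.2
S [([252.2, 230.6], (249, 227, 8, 9), 20.5), ([14.6, 26.0], (0, 0, 41, 55), 1515.5)]
T []
```

```bash
python3 -m jog '{"hand":[0,0,0,0,0,0,0],"travel":[[0,0,-1],[0,0,-4],[0,0,-9],[0,0,-13],[-8,0,-15],[-12,0,-15],[-12,0,-15]],"delta_rot":[[0,0,0],[0,0,0],[0,0,0],[0,0,0],[0,0,0],[0,0,0],[0,0,0]]}'
python3 lid.py | head -2; python3 - <<'E'
from h import *
T=snapshot("top");S=snapshot("scene")
for s in(T,S):
    for c in blobs(s,(40,40,15),(90,255,150),15)[1][:3]: print(cv2.boundingRect(c),cv2.contourArea(c))
E
```

```text
time: 23.48
tcp_pos: [358.7, -208.7, 198.0]
tool_rot: [3.141, 0.0, 0.083]
force: [0.9, -0.7, 0.4]
finger_gap: 0.002
finger_force: 0.0
S [([255.7, 226.5], (249, 219, 15, 16), 49.0), ([14.6, 26.0], (0, 0, 41, 55), 1515.5)]
T [([393.0, 226.1], (384, 225, 19, 4), 35.0)]
```

```bash
python3 - <<'E'
from h import *
S=snapshot("scene")
m=cv2.inRange(cv2.cvtColor(cv2.GaussianBlur(S['img'],(3,3),0),cv2.COLOR_RGB2HSV),(5,190,120),(14,255,255))[215:240,240:275]
for i,row in enumerate(m): print(215+i,''.join('#' if v else '.' for v in row))
H=np.array([634.6,-185.4,45]);ex=np.array([.9964,.085,0]);ey=np.array([-.085,.9964,0])
for a in(0,.03,.08):
    print(a,[np.round(proj(S,H+ex*(-d*np.cos(a)+6*np.sin(a))+ey*y+np.array([0,0,d*np.sin(a)+6*np.cos(a)])),1).tolist() for d,y in((174,-30),(187,-30),(187,30),(174,30))])
E
```

```text
215 ...................................
216 ...................................
217 ...................................
218 ...................................
219 .....................##............
220 ....................####...........
221 ...................#####...........
222 ..................#####............
223 .................#####.............
224 ................#####..............
225 ...............#####...............
226 ..............#####................
227 .............#####.................
228 .............####..................
229 ............####...................
230 ...........####....................
231 ..........####.....................
232 .........####......................
233 .........###.......................
234 .........##........................
235 ...................................
236 ...................................
237 ...................................
238 ...................................
239 ...................................
0 [[251.4, 235.1], [247.4, 233.1], [260.9, 218.8], [264.8, 220.6]]
0.03 [[251.3, 233.8], [247.2, 231.7], [260.8, 217.4], [264.7, 219.3]]
0.08 [[251.2, 231.6], [247.1, 229.5], [260.7, 215.1], [264.7, 217.2]]
```

The tab outline matches angle 0, with its lower tip at row 234–235 and its upper tip at row 219. The finger also bottomed at a height of 50.5 mm under 39 N, so the lid is shut. I hand the job in.

```bash
python3 -c "
from bench import job
print(job.finish_job())"
```

```text
the job is handed in; nothing more can be done
None
```

The job is handed in: the green tile lies relief up on the red pad and the lid is pressed shut, by my measurements; the hand-in gave no verdict on the result.

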